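# Build up a hub, pulley and end cap on the assembly stand and lock the hasp over them

## Robot

A 6-joint arm with a two-finger parallel gripper is mounted at the origin on a cart in front of the work surface, level with it; the furniture and walls round the work are solid. World frame = base frame: x ahead of the robot, y to its left, z up, the work surface at z = 0. Lengths are in m, angles in degrees, forces in N, time in s.
With the tool pointing down it reaches from about 0.275 to 0.825 m from the base axis. Payload 4.9 kg.
Tool frame: the origin (TCP) lies where the fingers leave the gripper's body, on its centre line; the fingertips stand 73 mm ahead of it and the grasp point (between the pads) lies 54 mm ahead of it; z points along the fingers, y is the direction in which the jaws open and shut (so a half turn about z gives the same grasp; the last joint's range is limited). The gripper opens to 85 mm and grips with 20 to 120 N. Pads are 22 mm wide; open, the fingers measure 114 mm over their backs; the gripper's body (76 mm by 85 mm) begins 54 mm behind the grasp point. The pads swing forward as they close: fully open they stand 13 mm farther back than shut.
Start: joints at [-74.782, 18.69, -11.035, 60.275, 0, 82.311], TCP at [0.214, -0.507, 0.304] pointing down, gripper open.
Joint ranges: [-152.03, 152.03], [-55.5, 102.48], [-74.3, 77.21], [-110.64, 120.58], [-84.22, 78.4], [-180, 180]. Speed limits (degrees/s): [147.25, 147.25, 180, 180, 180, 180].

## Interface

Orientations are given as [roll, pitch, yaw] about the fixed x, y, z axes, in that order (R = Rz(yaw) Ry(pitch) Rx(roll)).
In Python, from plant import env, optics gives the robot as it stands.
- The arm moves only by the shell command python3 -m creep 'ROWS' [FORCE]. ROWS is JSON, a list that holds one entry, the list of rows, each a list of 7 numbers: the turn, a rotation vector about the tool's x, y, z in units of 5 degrees (1.0 is 5 degrees), then the shift along the tool's x, y, z in units of 25 mm (1.0 is 25 mm), then the opening, from 0 (shut) to 1 (fully open). In form: [[[rx, ry, rz, x, y, z, gripper], ...]]. A call has 1 to 20 rows; each row is the pose to reach, as a shift and turn from the pose commanded when the call began, along the tool's axes at that moment; what a row does not reach only later rows make up. A row lasts 1/12 s, in which the tool goes at most 41.7 mm and 7.16 degrees, less where a joint would pass 70% of its speed; a pose out of reach is approached as far as the arm can. A call with a gripper value outside its range is refused whole. The fingers move at their own pace and stop on an object; FORCE is the grip in N (left out, the last holds). Time passes only in rows, so rows that repeat a pose let the fingers close. It gives the time, the measured TCP pose, the force and the opening at its end, in the units of the state.
- env.state(): the state, without advancing time (a new reading comes with each control period).
- optics.snapshot(name): name is "scene" or "top" or "wrist"; returns (picture, depth): 400x640x3 uint8, red, green, blue; 400x640 float32, m along the optical axis (not along the pixel's ray), 0 where there is no reading.
- optics.camera_model(name): a dict with "fx", "fy", "cx", "cy" (pixels), "rvec" (rotation vector, rad) and "tvec" (3), from world to camera coordinates, as OpenCV has them. Camera axes: x right, y down, z forward; pixel columns grow to the right and rows downward; lengths in m; the calibration is good to about 2 mm. The wrist camera is an equidistant fisheye: a pixel r from the principal point sees the ray r / f radians off the axis. A picture is of the moment at which its call begins: read the wrist's pose just before it. camera_model takes no time and is no camera call; for the wrist camera it gives the pose at the moment of the call.
- env.sign_off(): hands the job in, once; it reports no verdict.
The state is a dict: "t": time; "q": joint angles; "joint_velocities": joint speeds; "tau": joint torques, N m; "position": TCP position; "ee_rot": TCP orientation; "wrist_force": force on the tool from outside, world axes, zero at the start; "ft_torque": the same for the moment, N m; "finger_gap": finger opening in m.
Only numpy, scipy, OpenCV 4.12 (cv2) and the standard library are available. Lean on these libraries where they do the work, as an engineer would, in place of code of your own. Each camera call takes 0.05 s, during which the arm holds its last target. There are 200 camera calls.

## Task

Build up the stack on the assembly stand: lower the large flanged hub, flange face down, fully home on the stand's centring spigot, then the grooved pulley on the hub's own spigot and last the plain-topped end cap on the pulley's spigot, each lying flat and seated, set down and not dropped. Then swing the stand's hinged hasp down over the stack until its slot is fully over the catch, and let go. Leave the other things on the table where they are.

Things in the scene. Friction and masses are not known exactly. Their poses are not given: they have to be found in the camera images.
- stand: fixed dark steel stand. Origin: centre of its underside, on the spigot axis; z up, y along the closed hasp towards its hinge. Base plate 130 (x) x 250 (y) x 12 mm; in its middle the spigot, 60 mm across, 7 mm high, edge chamfered 2.5 mm. Hinge post at y +95 mm (60 x 26 mm, 129 mm high); catch post at y -85 mm (26 x 12 mm, foot 36 x 22 mm; wire loop on top, 139 mm high).
- hub_mid (a point): large flanged hub, 0.5 kg, bare steel, loose. Point: on its axis, 17 mm above its underside; z up. Flange 120 mm across with six bolt holes, 12 mm thick, at the bottom, underneath a recess 63.6 mm across, 8.5 mm deep; above it a round hub 56 mm across, 22 mm tall (grip); on top a spigot 40 mm across, 7 mm high. Starts flange down. Home, its point is 29 mm above the stand's origin.
- pulley_mid (a point): pulley, 0.35 kg, bare steel, loose. Point: on its axis, 17 mm above its underside; z up. Flange (grooved rim) 96 mm across, 12 mm thick, at the bottom, underneath a recess 43.6 mm across, 8.5 mm deep; above it a round hub 46 mm across, 22 mm tall (grip); on top a spigot 32 mm across, 7 mm high. Starts flange down. Home, its point is 63 mm above the stand's origin.
- cap_mid (a point): end cap, 0.22 kg, bare steel, loose. Point: on its axis, 16 mm above its underside; z up. Flange 76 mm across with four bolt holes, 12 mm thick, at the bottom, underneath a recess 35.6 mm across, 8.5 mm deep; above it a round hub 38 mm across, 20 mm tall (grip); flat closed top. Starts flange down. Home, its point is 96 mm above the stand's origin.
- hasp_hinge (a point): the middle of the hasp's hinge line, on the stand at y +95 mm, 119.5 mm up; axes as the stand's, the hinge line runs along x.
- hasp_handle (a point): middle of the round cross-handle at the free end of the hasp (a steel strap 26 x 5 mm with a slot for the catch loop), 16 mm thick, 40 mm long along the stand's x, 213 mm from the hinge line. Can be pinched across its flat ends from above (it turns between the fingers) or pushed. Closed, it is 119.5 mm above the table at the stand's y -118 mm.
- hasp (a joint): hinge angle of the hasp: 0 level over the stack with its slot over the catch loop (a stop), 1.57 upright, up to 2.2 leaning away from the stack; starts at 1.85 to 2.1. It stays where it is left; about 2 N at the handle moves it. Closed, its underside is 5 mm above the seated stack.
- reel: loose white wire reel, 60 mm across, 50 mm tall: not part of the job. Origin: centre of its underside.
- oiler: loose small oil bottle with red nozzle, 34 mm across, 95 mm tall: not part of the job. Origin: centre of its underside.
- slide_gauge: loose caliper lying flat, 72 x 185 x 10 mm: not part of the job. Origin: centre of its underside.
- driver: loose screwdriver with orange handle, 190 mm long, 27 mm thick: not part of the job. Origin: centre of its underside.
Not all that is in view belongs to the job. Leave any green look-alike of the part that bears pulley_mid alone.

How it is judged (in metres and radians):
On the way, in this order (a step that is already met when the one before it is completed fails the run):
1. the hub is fully home on the stand's spigot (horizontal distance between hub_mid and stand below 0.004 m and z of hub_mid in the frame of stand between 0.0265 and 0.0315 m and angle between hub_mid's own z axis and vertical below 0.05 rad), for 0.2 s.
2. the pulley is fully home on the hub (all of step 1 and horizontal distance between pulley_mid and stand below 0.006 m and z of pulley_mid in the frame of stand between 0.0605 and 0.0655 m and angle between pulley_mid's own z axis and vertical below 0.05 rad), for 0.2 s.
3. the end cap is fully home on the pulley (all of step 2 and horizontal distance between cap_mid and stand below 0.0075 m and z of cap_mid in the frame of stand between 0.0935 and 0.0985 m and angle between cap_mid's own z axis and vertical below 0.05 rad), for 0.2 s.
4. the hasp is swung over the catch, the stack still home (all of step 3 and value of joint hasp below 0.05 rad), for 0.2 s.
At the end, for the whole second after the job is handed in: hub, pulley and end cap are home on the stand in that order (points within 4, 6 and 7.5 mm of the stand's axis and 2.5 mm of their seated heights, tilted under 0.05 rad), at rest, and the hasp is closed to under 0.05 rad (all of step 4 and velocity of joint hasp below 0.05 rad/s and linear speed of each of hub, pulley, cap below 0.02 m/s); the robot touches nothing.
It fails at once if the hub is dropped instead of set down (linear speed of hub above 0.6 m/s and contact force between the fingers and hub below 0.1 N).
It fails at once if the pulley is dropped instead of set down (linear speed of pulley above 0.6 m/s and contact force between the fingers and pulley below 0.1 N).
It fails at once if the cap is dropped instead of set down (linear speed of cap above 0.6 m/s and contact force between the fingers and cap below 0.1 N).
It fails at once if the reel, oil bottle, caliper or screwdriver is moved from its place (distance of any of reel, oiler, slide_gauge, driver from where it was at the start of the episode above 0.03 m).
It also fails if it takes over 72 s, if anything falls off the work surface, if the arm or the gripper's body presses on something with over 40 N, if the wrist force passes 120 N, or if a joint passes its speed limit or range.

## Working session

There is one attempt and no reset: what is moved stays moved. The work goes in short steps, Python scripts to look and compute and a shell command to move; the robot and the scene stay as the last step left them, time stands still between calls to the robot, and variables do not carry over. Pictures are saved under pics/ and viewed, about 8 in all and at most 12, crops included, and the job is handed in when it is done.

```bash
ls; mkdir -p pics; cat > h.py <<'E'
import numpy as np, cv2
from scipy.spatial.transform import Rotation as R
from plant import env, optics
def cloud(name):
    """picture, depth, world xyz per pixel (pinhole cameras)"""
    m=optics.camera_model(name); im,d=optics.snapshot(name)
    v,u=np.mgrid[:d.shape[0],:d.shape[1]]
    c=np.stack([(u-m['cx'])/m['fx']*d,(v-m['cy'])/m['fy']*d,d],-1)
    Rm=cv2.Rodrigues(np.array(m['rvec'],float))[0]
    w=(c-np.array(m['tvec']).ravel())@Rm
    w[d==0]=np.nan
    return im,d,w
def save(n,im): cv2.imwrite('pics/'+n,im[...,::-1])
def tool():
    s=env.state(); return np.array(s['position']),R.from_euler('xyz',s['ee_rot'],degrees=True)
E
python3 - <<'E'
from h import *
s=env.state(); print(s)
for n in('top','scene'):
    im,d,w=cloud(n); save(n+'0.png',im); np.savez(n+'0.npz',im=im,d=d,w=w)
    print(n,optics.camera_model(n))
E
```

```text
pics
{'t': 0.0, 'q': array([-7.47825683e+01,  1.87315387e+01, -1.10929955e+01,  6.02754021e+01,
       -6.84833841e-04,  8.23119576e+01]), 'joint_velocities': array([ 0.03455007,  0.01185973, -0.07734299, -0.05435061, -0.00831048,
        0.05601985]), 'tau': array([-5.80736560e-04, -4.43394005e+01,  2.62445945e+01,  1.53428852e-02,
       -1.26088025e-04, -1.05433111e-05]), 'position': array([ 0.21395907, -0.50616548,  0.30310127]), 'ee_rot': array([-1.79900870e+02, -1.26907376e-02,  2.29054637e+01]), 'wrist_force': array([-0.53919481, -1.00576417, -0.17013728]), 'ft_torque': array([0.00258347, 0.0105232 , 0.04764552]), 'finger_gap': 0.08555120212429394}
top {'fx': 376.848892448748, 'fy': 376.848892448748, 'cx': 320.81367967303606, 'cy': 195.22928740210355, 'rvec': array([ 2.15371707, -2.10027989,  0.17900374]), 'tvec': array([-0.04093039,  0.50975528,  1.24913719])}
scene {'fx': 394.1787145593214, 'fy': 394.1787145593214, 'cx': 326.06281575081096, 'cy': 201.2975762006931, 'rvec': array([ 1.82215555, -0.98839186,  0.65663648]), 'tvec': array([-0.32364649,  0.23433978,  0.86153905])}
```

View pics/top0.png

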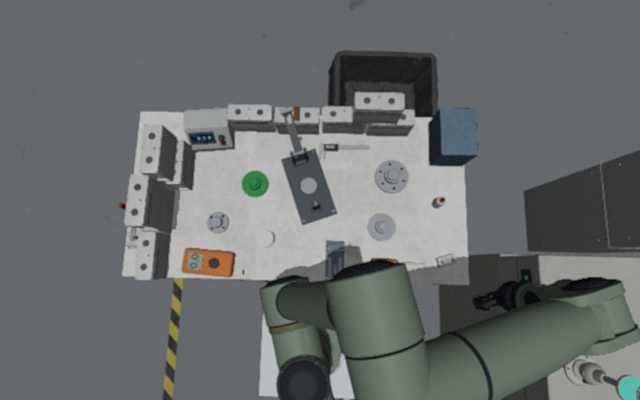

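View pics/scene0.png

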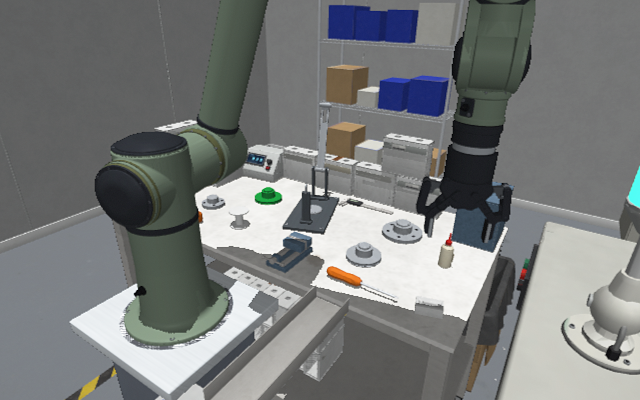

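Top view: hub (392,176), with bolt holes and the largest flange. Pulley (381,226), bare steel. Green look-alike (255,184). Cap (218,223), flat top. Stand spigot (309,185), hasp leaning away near (292,125). Reel (265,239), oiler (438,202), caliper (345,147), driver (385,262). Next I'll measure them and take one enlarged crop.

```bash
python3 - <<'E'
from h import *
for n in('top','scene'):
    z=np.load(n+'0.npz'); w=z['w']
    if n=='top': 
        W=w; im=z['im']
        table=w[150:270,190:460]; print('table z',np.nanmedian(table[...,2]))
        for nm,(u,v) in dict(hub=(392,176),pul=(381,226),cap=(218,223),spig=(309,185),green=(255,184),reel=(265,239),oil=(438,202),driver=(385,262),vise=(335,255),handle=(287,113)).items(): print(nm,w[v,u].round(4))
        cen={k:w[v,u,:2] for k,(u,v) in dict(hub=(392,176),pul=(381,226),cap=(218,223)).items()}
        cen['stand']=w[185,309,:2]
    P=w.reshape(-1,3); 
    for k,(r,lo,hi) in dict(hub=(.075,.004,.05),pul=(.062,.004,.05),cap=(.05,.004,.05)).items():
        q=P[(np.hypot(*(P[:,:2]-cen[k]).T)<r)&(P[:,2]>lo)&(P[:,2]<hi)]
        zt=np.percentile(q[:,2],97); t=q[q[:,2]>zt-.004]; fl=q[abs(q[:,2]-.012)<.003]
        c,rad=cv2.minEnclosingCircle(fl[:,:2].astype(np.float32)*1000)
        c2,rad2=cv2.minEnclosingCircle(t[:,:2].astype(np.float32)*1000)
        print(n,k,'top z',zt.round(4),'top',np.round(c2,1),round(rad2,1),'flange circ',np.round(c,1),round(rad,1),len(t),len(fl))
    q=P[(np.hypot(*(P[:,:2]-cen['stand']).T)<.15)&(abs(P[:,2]-.012)<.0025)]
    r=cv2.minAreaRect(q[:,:2].astype(np.float32)*1000); print(n,'plate',r,len(q))
    t=P[(np.hypot(*(P[:,:2]-cen['stand']).T)<.045)&(abs(P[:,2]-.019)<.003)]
    print(n,'spigot',cv2.minEnclosingCircle(t[:,:2].astype(np.float32)*1000),len(t))
a=cv2.resize(im[90:280,190:460],None,fx=2.9,fy=2.9,interpolation=cv2.INTER_CUBIC); save('crop0.png',a)
E
```

```text
table z 0.0008971933899100988
hub [ 0.5861 -0.2741  0.0367]
pul [ 0.4104 -0.2349  0.0406]
cap [0.4075 0.3217 0.0318]
spig [0.5498 0.0144 0.023 ]
green [0.5444 0.2001 0.0445]
reel [0.3561 0.1551 0.0496]
oil [ 0.4945 -0.4244  0.0598]
driver [ 0.2878 -0.1217  0.8146]
vise [ 0.3092 -0.0806  0.0456]
handle [0.6949 0.0704 0.3162]
top hub top z 0.0421 top [ 590.9 -273.9] 26.8 flange circ [ 591.1 -275.9] 60.5 94 479
top pul top z 0.042 top [ 411.  -239.1] 21.2 flange circ [ 411.  -239.9] 47.9 60 329
top cap top z 0.0349 top [411.6 331.2] 18.4 flange circ [411.5 332.2] 38.2 63 203
top plate ((545.4141235351562, 29.268829345703125), (249.42398071289062, 248.8362579345703), 18.335800170898438) 1327
top spigot ((551.0328979492188, 13.036309242248535), 44.31092071533203) 175
scene hub top z 0.0408 top [ 587.8 -279.3] 21.0 flange circ [ 589.  -279.3] 61.6 72 408
scene pul top z 0.0408 top [ 408.7 -242.2] 16.8 flange circ [ 410.1 -241.9] 49.6 63 366
scene cap top z 0.032 top [409.4 325.5] 18.2 flange circ [413.4 328.6] 40.2 43 120
scene plate ((541.05029296875, 45.771202087402344), (261.4289855957031, 233.1925048828125), 9.074563980102539) 906
scene spigot ((549.49853515625, 8.525925636291504), 29.913869857788086) 77
```

View pics/crop0.png

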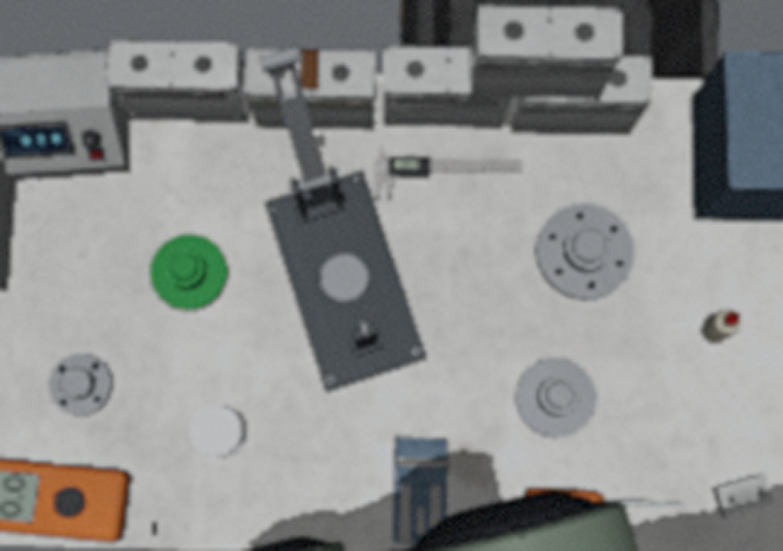

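Crop confirms: six-hole hub at (584,251), bare pulley without bolt holes at (556,397), four-hole cap at (80,385), and a green decoy at (189,272) to leave alone. Next, move above the hub.

```bash
cat >> h.py <<'E'
def go(x,y,z,yaw):
    """row units from the present pose to tool-down pose at TCP x,y,z,yaw"""
    p,r=tool(); t=R.from_euler('xyz',[180,0,yaw],degrees=True)
    print('row',np.round(np.r_[np.degrees((r.inv()*t).as_rotvec())/5, r.inv().apply(np.array([x,y,z])-p)/.025],2))
def wcloud(n=None):
    """wrist camera (equidistant fisheye): picture, world xyz"""
    m=optics.camera_model('wrist'); im,d=optics.snapshot('wrist')
    v,u=np.mgrid[:d.shape[0],:d.shape[1]]
    a=(u-m['cx'])/m['fx']; b=(v-m['cy'])/m['fy']; th=np.hypot(a,b)+1e-9
    k=np.where(th<1.5,np.tan(np.minimum(th,1.5))/th,np.nan)
    c=np.stack([a*k*d,b*k*d,d],-1)
    Rm=cv2.Rodrigues(np.array(m['rvec'],float))[0]
    w=(c-np.array(m['tvec']).ravel())@Rm; w[d==0]=np.nan
    if n: save(n,im)
    return im,w
def circ(pts):
    """robust circle fit of xy points (mm)"""
    from scipy.optimize import least_squares
    q=pts[:,:2]*1000; c0=q.mean(0)
    s=least_squares(lambda p:np.hypot(*(q-p[:2]).T)-p[2],[*c0,30],loss='soft_l1')
    return s.x.round(2)
def edge(w,c,lo,hi,rmax,nb=48):
    """outermost points per angular bin of the layer lo<z<hi round c -> circle"""
    P=w.reshape(-1,3); P=P[np.isfinite(P).all(1)]
    P=P[(P[:,2]>lo)&(P[:,2]<hi)]; d=P[:,:2]-c; r=np.hypot(*d.T); k=r<rmax; P,d,r=P[k],d[k],r[k]
    b=((np.arctan2(d[:,1],d[:,0])+np.pi)/(2*np.pi)*nb).astype(int)
    e=np.array([P[b==i][np.argmax(r[b==i])] for i in range(nb) if (b==i).any()])
    return circ(e),len(e),P[:,2].mean().round(4)
E
python3 - <<'E'
from h import *
w=np.load('top0.npz')['w']; print('box',w[125,455].round(3),w[150,440].round(3))
go(.590,-.277,.25,18.3)
E
```

```text
box [ 0.736 -0.46   0.146] [ 0.652 -0.411  0.139]
row [-0.02 -0.    0.92 17.42 -2.59  2.13]
```

```bash
python3 -m creep '[[[0,0,0.92,17.4,-2.6,0,1],[0,0,0.92,17.4,-2.6,0,1],[0,0,0.92,17.4,-2.6,0,1],[0,0,0.92,17.4,-2.6,0,1],[0,0,0.92,17.4,-2.6,0,1],[0,0,0.92,17.4,-2.6,0,1],[0,0,0.92,17.4,-2.6,0,1],[0,0,0.92,17.4,-2.6,0,1],[0,0,0.92,17.4,-2.6,0,1],[0,0,0.92,17.4,-2.6,2.1,1],[0,0,0.92,17.4,-2.6,2.1,1],[0,0,0.92,17.4,-2.6,2.1,1],[0,0,0.92,17.4,-2.6,2.1,1],[0,0,0.92,17.4,-2.6,2.1,1],[0,0,0.92,17.4,-2.6,2.1,1]]]' 40
python3 - <<'E'
from h import *
im,w=wcloud('w1.png'); p,r=tool(); print(p,r.as_euler('xyz',degrees=True))
m=optics.camera_model('wrist'); Rm=cv2.Rodrigues(np.array(m['rvec']))[0]; print('cam',-Rm.T@np.ravel(m['tvec']),m['fx'],Rm[2])
c=[.590,-.277]
print('flange',edge(w,c,.007,.017,.075)); print('hub',edge(w,c,.031,.045,.04)); print('spig',edge(w,c,.038,.046,.03))
print(np.nanpercentile(w[...,2],[1,25,50,75]))
E
```

```text
t: 1.35
position: [0.589, -0.2785, 0.2524]
ee_rot: [179.9, -0.0, 18.2]
wrist_force: [-0.2, -0.4, -0.6]
finger_gap: 0.0854
[ 0.58902814 -0.27872465  0.25280793] [ 1.79906161e+02 -5.82717020e-02  1.82070289e+01]
cam [ 0.65314046 -0.25716484  0.3228652 ] 309.70691628693146 [-0.25165455 -0.08459221 -0.96411314]
flange (array([ 591.75, -276.67,   59.74]), 48, np.float64(0.012))
hub (array([ 591.82, -276.67,   27.68]), 48, np.float64(0.0376))
spig (array([ 592.02, -276.73,   19.64]), 48, np.float64(0.0408))
[-7.82017059e-01 -8.46697539e-04  6.35311519e-04  1.28690173e-01]
```

View pics/w1.png

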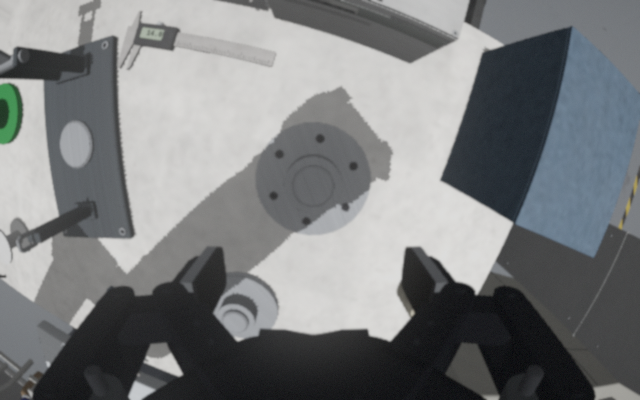

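The wrist view shows the six-hole hub at (313,180) between the fingers, with the stand spigot at (76,144). The layer circles agree (60/28/20 mm radii), so the hub axis is well located. I'll use yaw about 63°, jaws diagonal to the stand, so the camera and fingers stay clear of both posts.

```bash
python3 - <<'E'
from h import *
im,w=wcloud()
print('spigot',edge(w,[.55,.013],.0165,.0225,.038)); 
P=w.reshape(-1,3);q=P[(np.hypot(*(P[:,:2]-[.55,.013]).T)<.15)&(abs(P[:,2]-.012)<.003)]
print(cv2.minAreaRect(q[:,:2].astype(np.float32)*1000),len(q))
go(.5918,-.2767,.15,63)
go(.5918,-.2767,.09,63)
E
```

```text
spigot (array([550.22,  16.12,  28.95]), 48, np.float64(0.0188))
((545.9635009765625, 44.81794738769531), (269.208251953125, 233.3467559814453), 7.571252346038818) 10429
row [ 0.02 -0.01 -8.96  0.13 -0.05  4.12]
row [ 0.02 -0.01 -8.96  0.12 -0.06  6.52]
```

```bash
python3 -m creep '[[[0,0,-9,0.12,-0.06,2,1],[0,0,-9,0.12,-0.06,4,1],[0,0,-9,0.12,-0.06,5,1],[0,0,-9,0.12,-0.06,6,1],[0,0,-9,0.12,-0.06,6,1],[0,0,-9,0.12,-0.06,6,1],[0,0,-9,0.12,-0.06,6,1],[0,0,-9,0.12,-0.06,6.2,1],[0,0,-9,0.12,-0.06,6.4,1],[0,0,-9,0.12,-0.06,6.5,1],[0,0,-9,0.12,-0.06,6.5,1]]]'
python3 - <<'E'
from h import *
go(.5918,-.2767,.084,63)
im,w=wcloud('w2.png')
E
```

```text
t: 2.37
position: [0.5912, -0.2752, 0.0883]
ee_rot: [-179.9, -0.0, 63.2]
wrist_force: [-0.1, -0.3, 0.5]
finger_gap: 0.0858
row [-0.01 -0.    0.05 -0.05  0.05  0.17]
```

View pics/w2.png

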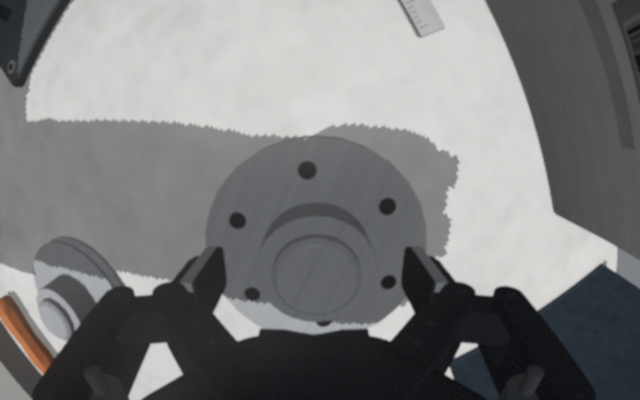

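The fingers straddle the hub at about (315,270), and the jaws are clear of the flange. Now close on it.

```bash
python3 -m creep '[[[0,0,0,-0.05,0.05,0.06,1],[0,0,0,-0.05,0.05,0.06,0.4],[0,0,0,-0.05,0.05,0.06,0.4],[0,0,0,-0.05,0.05,0.06,0.3],[0,0,0,-0.05,0.05,0.06,0.3],[0,0,0,-0.05,0.05,0.06,0.3],[0,0,0,-0.05,0.05,0.06,0.3],[0,0,0,-0.05,0.05,0.06,0.3]]]' 60
python3 - <<'E'
from h import *
print(env.state()['finger_gap'])
E
```

```text
t: 3.08
position: [0.5927, -0.2769, 0.088]
ee_rot: [180.0, 0.0, 63.3]
wrist_force: [-0.8, 1.4, 5.5]
finger_gap: 0.0541
0.054068109679082904
```

```bash
python3 -m creep '[[[0,0,0,0,0,-0.3,0.3],[0,0,0,0,0,-0.8,0.3],[0,0,0,0,0,-2,0.3],[0,0,0,0,0,-3.5,0.3],[0,0,0,0,0,-5,0.3],[0,0,0,0,0,-6.5,0.3],[0,0,0,0,0,-6.5,0.3]]]'
python3 - <<'E'
from h import *
im,w=wcloud(); p,r=tool(); print(p,env.state()['finger_gap'],env.state()['wrist_force'])
for lo,hi,rm in((.160,.182,.075),(.19,.215,.035),(.202,.215,.03)): print(edge(w,p[:2],lo,hi,rm))
print('spigot',edge(w,[.55,.013],.0165,.0225,.038),edge(w,[.55,.013],.0165,.0225,.036))
go(.5502,.0161,.25,63.3)
E
```

```text
t: 3.67
position: [0.5955, -0.2785, 0.2593]
ee_rot: [179.2, 0.1, 63.3]
wrist_force: [1.5, -1.6, -2.6]
finger_gap: 0.0539
[ 0.59461408 -0.27796965  0.25550741] 0.053699018104400226 [ 0.81490859  0.03655679 -4.94094514]
(array([ 595.48, -275.65,   56.73]), 30, np.float64(0.1813))
(array([ 596.17, -278.86,   28.19]), 48, np.float64(0.2081))
(array([ 596.05, -278.89,   28.07]), 48, np.float64(0.209))Traceback (most recent call last):
  File "<stdin>", line 4, in <module>
  File "h.py", line 43, in edge
    return circ(e),len(e),P[:,2].mean().round(4)
           ~~~~^^^
  File "h.py", line 34, in circ
    q=pts[:,:2]*1000; c0=q.mean(0)
      ~~~^^^^^^
IndexError: too many indices for array: array is 1-dimensional, but 2 were indexed
```

```bash
python3 - <<'E'
from h import *
go(.5502,.0161,.255,63.3); p,r=tool(); print(p)
E
```

```text
row [ 0.11  0.01  0.    9.71 -6.87 -0.05]
[ 0.59461408 -0.27796965  0.25550741]
```

```bash
python3 -m creep '[[[0,0,0,1,-0.7,0,0.3],[0,0,0,2.4,-1.7,0,0.3],[0,0,0,3.9,-2.7,0,0.3],[0,0,0,5.2,-3.7,0,0.3],[0,0,0,6.5,-4.6,0,0.3],[0,0,0,7.8,-5.5,0,0.3],[0,0,0,8.9,-6.3,0,0.3],[0,0,0,9.5,-6.7,0,0.3],[0,0,0,9.7,-6.87,0,0.3],[0,0,0,9.7,-6.87,0,0.3],[0,0,0,9.7,-6.87,0,0.3],[0,0,0,9.7,-6.87,0,0.3],[0,0,0,9.7,-6.87,0,0.3]]]'
python3 - <<'E'
from h import *
im,w=wcloud('w3.png'); p,r=tool(); print(p,r.as_euler('xyz',degrees=True),env.state()['finger_gap'])
for lo,hi,rm in((.16,.185,.075),(.196,.215,.035),(.205,.215,.03)): print(edge(w,p[:2],lo,hi,rm))
P=w.reshape(-1,3); print(np.nanpercentile(P[(np.hypot(*(P[:,:2]-p[:2]).T)<.018),2],[5,50,95]))
q=P[(np.hypot(*(P[:,:2]-[.55,.013]).T)<.15)&(abs(P[:,2]-.012)<.003)]; print(len(q))
E
```

```text
t: 4.8
position: [0.5481, 0.0157, 0.2495]
ee_rot: [-180.0, 0.0, 63.2]
wrist_force: [-0.3, -1.7, -4.7]
finger_gap: 0.0536
[0.54809666 0.0157463  0.24960415] [-1.79990773e+02  2.04981721e-02  6.31908154e+01] 0.05398523856781332
(array([548.73,  16.93,  58.79]), 44, np.float64(0.1737))
(array([548.26,  16.03,  27.49]), 48, np.float64(0.2022))
(array([548.19,  15.94,  28.31]), 14, np.float64(0.2102))
[0.20182159 0.25390767 0.27412233]
6455
```

View pics/w3.png

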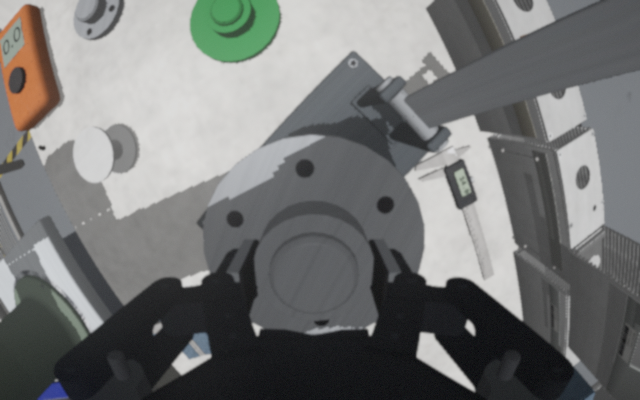

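Hub gripped squarely and level, at (315,270). Hinge post at (400,110), clear. I'll cross-check the spigot position with the fixed cameras' first frames.

```bash
python3 - <<'E'
from h import *
for n in('top','scene'):
    w=np.load(n+'0.npz')['w']
    P=w.reshape(-1,3)
    for k,c,lo,hi,rm in(('spig',[.55,.014],.0165,.026,.036),('hubfl',[.591,-.277],.007,.017,.07),('hubtop',[.591,-.277],.037,.045,.025),('pulfl',[.4105,-.241],.007,.017,.06),('capfl',[.4115,.33],.007,.017,.05)): print(n,k,edge(w,c,lo,hi,rm,24))
# plate outline by colour in the top picture
z=np.load('top0.npz'); im,w=z['im'],z['w']
g=im.max(-1).astype(int); m=((g<105)&(abs(w[...,2]-.012)<.012)).astype(np.uint8); 
m[:150]=0;m[226:]=0;m[:,:275]=0;m[:,342:]=0
q=w[m>0]; r=cv2.minAreaRect(q[:,:2].astype(np.float32)*1000); print(r,len(q))
go(.5500,.0158,.12,63.3)
E
```

```text
top spig (array([548.89,  17.68,  28.53]), 24, np.float64(0.0198))
top hubfl (array([ 590.98, -275.57,   59.62]), 24, np.float64(0.0122))
top hubtop (array([ 592.04, -275.4 ,   18.94]), 24, np.float64(0.0406))
top pulfl (array([ 411.02, -239.6 ,   47.13]), 24, np.float64(0.012))
top capfl (array([411.85, 332.12,  37.37]), 24, np.float64(0.012))
scene spig (array([550.64,   6.55,  20.77]), 20, np.float64(0.0184))
scene hubfl (array([ 589.09, -279.95,   60.03]), 20, np.float64(0.0114))
scene hubtop (array([ 588.41, -279.41,   17.69]), 23, np.float64(0.0401))
scene pulfl (array([ 409.48, -243.28,   47.52]), 21, np.float64(0.0116))
scene capfl (array([410.39, 326.07,  36.45]), 20, np.float64(0.0111))
((561.164794921875, -18.787109375), (245.7704620361328, 200.6326904296875), 19.42334747314453) 2051
row [-0.    0.   -0.02  0.04  0.07  5.18]
```

```bash
python3 -m creep '[[[0,0,0,0.036,0.05,1,0.3],[0,0,0,0.036,0.05,2.2,0.3],[0,0,0,0.036,0.05,3.4,0.3],[0,0,0,0.036,0.05,4.4,0.3],[0,0,0,0.036,0.05,5,0.3],[0,0,0,0.036,0.05,5.2,0.3],[0,0,0,0.036,0.05,5.2,0.3],[0,0,0,0.036,0.05,5.2,0.3]]]'
python3 - <<'E'
from h import *
im,w=wcloud('w4.png'); p,r=tool(); print(p,r.as_euler('xyz',degrees=True),env.state()['wrist_force'])
print('hub',edge(w,p[:2],.066,.086,.035),edge(w,p[:2],.035,.055,.075))
im,d,w=cloud('top')
print('top hub',edge(w,p[:2],.035,.055,.075),edge(w,p[:2],.066,.08,.035))
go(.5496,.0160,.101,63.3)
E
```

```text
t: 5.52
position: [0.5501, 0.0167, 0.1205]
ee_rot: [180.0, -0.0, 63.3]
wrist_force: [0.2, -0.7, -4.1]
finger_gap: 0.0538
[0.55053915 0.01675573 0.12106918] [ 1.79884372e+02 -4.09549995e-02  6.32661763e+01] [-0.87796386  0.56744088 -4.0025105 ]
hub (array([550.15,  16.69,  28.  ]), 48, np.float64(0.0715)) (array([550.85,  18.  ,  58.77]), 44, np.float64(0.0446))
top hub (array([549.52,  16.92,  58.95]), 18, np.float64(0.0451)) (array([  -98.87, 21126.76, 21144.2 ]), 4, np.float64(0.0681))
row [ 0.03 -0.01 -0.   -0.05 -0.03  0.81]
```

Hub is within about 1 mm of the spigot axis in both cameras. Lowering slowly.

```bash
python3 -m creep '[[[0,0,0,-0.02,0,0.2,0.3],[0,0,0,-0.02,0,0.35,0.3],[0,0,0,-0.02,0,0.5,0.3],[0,0,0,-0.02,0,0.6,0.3],[0,0,0,-0.02,0,0.7,0.3],[0,0,0,-0.02,0,0.75,0.3],[0,0,0,-0.02,0,0.8,0.3],[0,0,0,-0.02,0,0.8,0.3]]]'
python3 - <<'E'
from h import *
im,w=wcloud(); p,r=tool(); print(p,env.state()['wrist_force'])
print('hub',edge(w,p[:2],.046,.066,.035)); P=w.reshape(-1,3); k=(np.hypot(*(P[:,:2]-p[:2]).T)<.018)&(P[:,2]<.07); print('top z',np.nanmedian(P[k,2]))
E
```

```text
t: 6.28
position: [0.5491, 0.0169, 0.1]
ee_rot: [-180.0, 0.0, 63.3]
wrist_force: [-1.3, 0.0, -2.5]
finger_gap: 0.0537
[0.54908888 0.01690284 0.10000114] [-0.88977891  0.56117517 -2.44817019]
hub (array([549.18,  17.06,  27.79]), 48, np.float64(0.0518))
top z 0.05300585279898075
```

Top of the spigot is at 53 mm, which is the seated height. Release and rise.

```bash
python3 -m creep '[[[0,0,0,0,0,0.04,0.3],[0,0,0,0,0,0.04,0.8],[0,0,0,0,0,0.04,1],[0,0,0,0,0,0.04,1],[0,0,0,0,0,0.04,1],[0,0,0,0,0,-0.4,1],[0,0,0,0,0,-1.5,1],[0,0,0,0,0,-3,1],[0,0,0,0,0,-4.5,1],[0,0,0,0,0,-6,1],[0,0,0,0,0,-6,1],[0,0,0,0,0,-6,1],[0,0,0,0,0,-6,1]]]'
python3 - <<'E'
from h import *
im,w=wcloud(); p,r=tool(); print(p,env.state()['wrist_force'])
for lo,hi,rm in((.018,.03,.075),(.046,.058,.04),(.050,.058,.028)): print(edge(w,[.5492,.017],lo,hi,rm))
print('pul',edge(w,[.411,-.24],.007,.017,.06),edge(w,[.411,-.24],.031,.046,.035))
print('cap',edge(w,[.411,.33],.007,.017,.05),edge(w,[.411,.33],.028,.037,.03))
q=w.reshape(-1,3); q=q[np.isfinite(q).all(1)]; q=q[(np.hypot(*(q[:,:2]-[.5492,.017]).T)<.055)&(abs(q[:,2]-.024)<.004)]; print(len(q), 'slope',np.linalg.lstsq(np.c_[q[:,:2]-q[:,:2].mean(0),np.ones(len(q))],q[:,2],rcond=None)[0])
go(.4105,-.2405,.25,63.3)
E
```

```text
t: 7.42
position: [0.549, 0.0169, 0.2502]
ee_rot: [180.0, -0.0, 63.3]
wrist_force: [-0.0, -0.2, 0.3]
finger_gap: 0.0851
[0.54847878 0.0169007  0.24918487] [-0.5149838   0.6781657  -0.60777058]
(array([548.82,  16.39,  59.98]), 48, np.float64(0.024))
(array([549.29,  16.69,  27.26]), 48, np.float64(0.0508))
(array([549.36,  16.99,  19.49]), 48, np.float64(0.0528))Traceback (most recent call last):
  File "<stdin>", line 4, in <module>
  File "h.py", line 43, in edge
    return circ(e),len(e),P[:,2].mean().round(4)
           ~~~~^^^
  File "h.py", line 34, in circ
    q=pts[:,:2]*1000; c0=q.mean(0)
      ~~~^^^^^^
IndexError: too many indices for array: array is 1-dimensional, but 2 were indexed
```

```bash
python3 -m creep '[[[0,0,0,-1.6,-0.05,0,1],[0,0,0,-3.2,-0.09,0,1],[0,0,0,-4.8,-0.14,0,1],[0,0,0,-6.4,-0.18,0,1],[0,0,0,-8,-0.23,0.4,1],[0,0,0,-9.6,-0.27,0.8,1],[0,0,0,-11,-0.31,1.2,1],[0,0,0,-11.7,-0.33,1.6,1],[0,0,0,-11.7,-0.33,2,1],[0,0,0,-11.7,-0.33,2,1],[0,0,0,-11.7,-0.33,2,1],[0,0,0,-11.7,-0.33,2,1]]]'
python3 - <<'E'
from h import *
im,w=wcloud('w5.png'); p,r=tool(); print(p,r.as_euler('xyz',degrees=True))
print('pul',edge(w,[.411,-.24],.007,.017,.06),edge(w,[.411,-.24],.031,.046,.03),edge(w,[.411,-.24],.0385,.046,.022))
c=edge(w,[.411,-.24],.031,.046,.03)[0]/1000
go(c[0],c[1],.088,63.3)
E
```

```text
t: 8.47
position: [0.4103, -0.2401, 0.1995]
ee_rot: [-179.9, -0.0, 63.4]
wrist_force: [-0.8, 0.1, 0.2]
finger_gap: 0.0857
[ 0.41067102 -0.24016771  0.19986171] [-1.79968141e+02 -1.14749816e-02  6.33784382e+01]
pul (array([ 411.05, -240.24,   47.78]), 48, np.float64(0.0121)) (array([ 411.32, -240.24,   22.88]), 48, np.float64(0.0373)) (array([ 411.3 , -239.91,   15.45]), 48, np.float64(0.0407))
row [-0.01 -0.    0.02  0.01  0.03  4.47]
```

```bash
python3 - <<'E'
from h import *
z=np.load('scene0.npz'); im,w=z['im'].astype(int),z['w']
m=(im[...,0]>170)&(im[...,2]<80)&(w[...,1]<-.05)&(w[...,2]<.05); q=w[m]; print(len(q),np.nanmin(q,0),np.nanmax(q,0))
E
python3 -m creep '[[[0,0,0,0.01,0.03,1.2,1],[0,0,0,0.01,0.03,2.4,1],[0,0,0,0.01,0.03,3.4,1],[0,0,0,0.01,0.03,4.1,1],[0,0,0,0.01,0.03,4.4,1],[0,0,0,0.01,0.03,4.47,1],[0,0,0,0.01,0.03,4.47,1],[0,0,0,0.01,0.03,4.47,0.5],[0,0,0,0.01,0.03,4.47,0.3],[0,0,0,0.01,0.03,4.47,0.2],[0,0,0,0.01,0.03,4.47,0.2],[0,0,0,0.01,0.03,4.47,0.2],[0,0,0,0.01,0.03,4.47,0.2],[0,0,0,0.01,0.03,4.47,0.2]]]' 60
```

```text
262 [ 0.27554611 -0.29655702  0.011983  ] [ 0.29930513 -0.20438674  0.02804069]
t: 9.68
position: [0.4118, -0.2413, 0.0895]
ee_rot: [179.9, 0.0, 63.3]
wrist_force: [-0.6, 1.6, 8.4]
finger_gap: 0.044
```

Gripped: 44 mm on a 46 mm hub, with the same 2 mm bias as on the big hub. Lift it and carry it to the stand.

```bash
python3 -m creep '[[[0,0,0,0,0,-0.3,0.2],[0,0,0,0,0,-1,0.2],[0,0,0,0,0,-2.2,0.2],[0,0,0,0,0,-3.6,0.2],[0,0,0,0,0,-5,0.2],[0,0,0,0,0,-6.2,0.2],[0,0,0,0,0,-7,0.2],[0,0,0,0,0,-7.3,0.2],[0,0,0,0,0,-7.3,0.2]]]'
python3 - <<'E'
from h import *
p,r=tool(); print(p); go(.5492,.0168,.27,63.3)
E
```

```text
t: 10.43
position: [0.4118, -0.2414, 0.2726]
ee_rot: [179.8, 0.0, 63.3]
wrist_force: [0.3, -0.4, -3.6]
finger_gap: 0.0438
[ 0.41183827 -0.24143544  0.2725559 ]
row [4.00e-02 1.00e-02 0.00e+00 1.17e+01 2.70e-01 9.00e-02]
```

```bash
python3 -m creep '[[[0,0,0,1,0.02,0,0.2],[0,0,0,2.5,0.05,0,0.2],[0,0,0,4,0.1,0,0.2],[0,0,0,5.5,0.13,0,0.2],[0,0,0,7,0.17,0,0.2],[0,0,0,8.5,0.2,0,0.2],[0,0,0,10,0.23,0,0.2],[0,0,0,11.1,0.26,0,0.2],[0,0,0,11.6,0.27,0.1,0.2],[0,0,0,11.7,0.27,0.1,0.2],[0,0,0,11.7,0.27,0.1,0.2],[0,0,0,11.7,0.27,0.1,0.2],[0,0,0,11.7,0.27,0.1,0.2]]]'
python3 - <<'E'
from h import *
im,w=wcloud(); p,r=tool(); print(p,env.state()['finger_gap'])
P=w.reshape(-1,3)
print('pul',edge(w,p[:2],.205,.232,.03),edge(w,p[:2],.222,.235,.021)); 
go(.5492,.0168,.14,63.3)
E
```

```text
t: 11.52
position: [0.5479, 0.0162, 0.2675]
ee_rot: [-179.9, 0.1, 63.2]
wrist_force: [-0.3, -0.2, -3.2]
finger_gap: 0.0441
[0.54805009 0.01612695 0.26785294] 0.04352859886648605Traceback (most recent call last):
  File "<stdin>", line 4, in <module>
  File "h.py", line 43, in edge
    return circ(e),len(e),P[:,2].mean().round(4)
           ~~~~^^^
  File "h.py", line 34, in circ
    q=pts[:,:2]*1000; c0=q.mean(0)
      ~~~^^^^^^
IndexError: too many indices for array: array is 1-dimensional, but 2 were indexed
```

```bash
python3 -m creep '[[[0,0,0,0.05,0.02,1,0.2],[0,0,0,0.05,0.02,2.2,0.2],[0,0,0,0.05,0.02,3.4,0.2],[0,0,0,0.05,0.02,4.2,0.2],[0,0,0,0.05,0.02,4.6,0.2],[0,0,0,0.05,0.02,4.6,0.2],[0,0,0,0.05,0.02,4.6,0.2],[0,0,0,0.05,0.02,4.6,0.2]]]'
python3 - <<'E'
from h import *
im,w=wcloud('w6.png'); p,r=tool(); print(p,r.as_euler('xyz',degrees=True),env.state()['wrist_force'])
z=p[2]-.0895
for lo,hi,rm in((z+.031,z+.046,.03),(z+.0385,z+.046,.022),(z+.007,z+.017,.06)): print('pul',edge(w,p[:2],lo,hi,rm))
print('hubfl',edge(w,[.549,.017],.018,.03,.07))
go(.5492,.0168,.1355,63.3)
E
```

```text
t: 12.23
position: [0.5508, 0.0178, 0.1547]
ee_rot: [179.9, -0.1, 63.3]
wrist_force: [-0.2, -0.5, -2.4]
finger_gap: 0.0437
[0.55093114 0.01792877 0.15486828] [ 1.79829327e+02 -6.45975944e-02  6.32861290e+01] [-0.27819343 -0.2177089  -2.32998134]
pul (array([551.3 ,  18.47,  23.23]), 48, np.float64(0.1028))
pul (array([551.46,  18.81,  15.66]), 48, np.float64(0.1059))
pul (array([551.43,  18.47,  47.74]), 43, np.float64(0.0772))
hubfl (array([549.25,  16.77,  59.69]), 24, np.float64(0.024))
row [ 0.03 -0.01 -0.   -0.07 -0.04  0.77]
```

```bash
python3 -m creep '[[[0,0,0,-0.1,-0.045,0,0.2],[0,0,0,-0.1,-0.045,0.15,0.2],[0,0,0,-0.1,-0.045,0.3,0.2],[0,0,0,-0.1,-0.045,0.4,0.2],[0,0,0,-0.1,-0.045,0.5,0.2],[0,0,0,-0.1,-0.045,0.6,0.2],[0,0,0,-0.1,-0.045,0.7,0.2],[0,0,0,-0.1,-0.045,0.77,0.2],[0,0,0,-0.1,-0.045,0.8,0.2],[0,0,0,-0.1,-0.045,0.8,0.2]]]'
python3 - <<'E'
from h import *
im,w=wcloud('w7.png'); p,r=tool(); print(p,r.as_euler('xyz',degrees=True),env.state()['wrist_force'])
z=.046
for lo,hi,rm in((z+.031,z+.046,.03),(z+.0385,z+.046,.022),(z+.007,z+.017,.06)): print('pul',edge(w,p[:2],lo,hi,rm))
E
```

```text
t: 13.12
position: [0.5474, 0.0167, 0.1354]
ee_rot: [180.0, -0.0, 63.3]
wrist_force: [-7.5, 0.4, 19.6]
finger_gap: 0.0437
[0.54743803 0.01663975 0.13544269] [ 1.79954839e+02 -4.04892027e-03  6.33183544e+01] [-6.76597052  0.41035151 18.98727952]
pul (array([547.93,  17.35,  23.18]), 48, np.float64(0.0836))
pul (array([548.  ,  17.74,  15.74]), 48, np.float64(0.0868))
pul (array([547.79,  17.33,  47.76]), 43, np.float64(0.058))
```

Heights match home (flange top 58 mm, spigot top 86.8 mm). Release.

```bash
python3 -m creep '[[[0,0,0,0.02,0.03,-0.03,0.2],[0,0,0,0.02,0.03,-0.03,0.7],[0,0,0,0.02,0.03,-0.03,1],[0,0,0,0.02,0.03,-0.03,1],[0,0,0,0.02,0.03,-0.03,1],[0,0,0,0.02,0.03,-0.5,1],[0,0,0,0.02,0.03,-1.5,1],[0,0,0,0.02,0.03,-3,1],[0,0,0,0.02,0.03,-4.5,1],[0,0,0,0.02,0.03,-5,1],[0,0,0,0.02,0.03,-5,1],[0,0,0,0.02,0.03,-5,1]]]'
python3 - <<'E'
from h import *
im,w=wcloud(); p,r=tool(); print(p,env.state()['wrist_force'])
z=.046;c=[.5483,.0172]
for lo,hi,rm in((z+.031,z+.046,.03),(z+.0385,z+.046,.022),(z+.007,z+.017,.06)): print('pul',edge(w,c,lo,hi,rm))
print('hubfl',edge(w,[.549,.017],.018,.03,.07))
go(.4115,.331,.26,63.3)
E
```

```text
t: 14.17
position: [0.5489, 0.0167, 0.2586]
ee_rot: [179.9, -0.0, 63.3]
wrist_force: [0.1, 0.0, -1.1]
finger_gap: 0.0855
[0.54810403 0.01670133 0.25740664] [-0.13054521  0.00972878 -0.34231901]
pul (array([548.45,  17.4 ,  22.8 ]), 48, np.float64(0.0833))
pul (array([548.38,  17.51,  15.42]), 48, np.float64(0.0867))
pul (array([548.14,  17.24,  47.8 ]), 48, np.float64(0.058))
hubfl (array([548.94,  16.57,  59.84]), 37, np.float64(0.024))
row [-1.000e-02  0.000e+00  0.000e+00  8.780e+00 -1.053e+01 -1.000e-01]
```

```bash
python3 -m creep '[[[0,0,0,1,-1.2,0,1],[0,0,0,2,-2.4,0,1],[0,0,0,3,-3.6,0,1],[0,0,0,4,-4.8,0,1],[0,0,0,5,-6,0,1],[0,0,0,6,-7.2,0,1],[0,0,0,7,-8.4,0.5,1],[0,0,0,8,-9.6,1,1],[0,0,0,8.78,-10.5,1.8,1],[0,0,0,8.78,-10.5,2.3,1],[0,0,0,8.78,-10.5,2.3,1],[0,0,0,8.78,-10.5,2.3,1],[0,0,0,8.78,-10.5,2.3,1],[0,0,0,8.78,-10.5,2.3,1]]]'
python3 - <<'E'
from h import *
im,w=wcloud('w8.png'); p,r=tool(); print(p,r.as_euler('xyz',degrees=True))
e=edge(w,[.4115,.331],.026,.037,.028); print('cap',edge(w,[.4115,.331],.007,.017,.05),e)
P=w.reshape(-1,3); P=P[np.isfinite(P).all(1)]; k=(abs(P[:,0]-.33)<.06)&(abs(P[:,1]-.36)<.1)&(P[:,2]>.015)&(P[:,2]<.1)&(np.hypot(P[:,0]-.4115,P[:,1]-.331)>.045); q=P[k]
print(len(q), q.max(0) if len(q) else '')
go(e[0][0]/1000,e[0][1]/1000,.087,63.3); print(env.state()['q'])
E
```

```text
t: 15.38
position: [0.4133, 0.3301, 0.2011]
ee_rot: [180.0, -0.0, 63.2]
wrist_force: [0.8, -0.1, 0.8]
finger_gap: 0.0851
[0.41344552 0.33009497 0.20130209] [ 1.79961144e+02 -5.45155025e-02  6.32026920e+01]
cap (array([412.97, 331.78,  37.67]), 48, np.float64(0.0121)) (array([412.95, 332.13,  18.65]), 48, np.float64(0.0315))
7666 [0.32331627 0.43549221 0.04549441]
row [ 0.01 -0.01 -0.02  0.06 -0.06  4.57]
[ 3.06086738e+01  2.18060382e+01 -2.27682219e+01  4.53588791e+01
 -3.37004076e-03  1.47405998e+02]
```

View pics/w8.png

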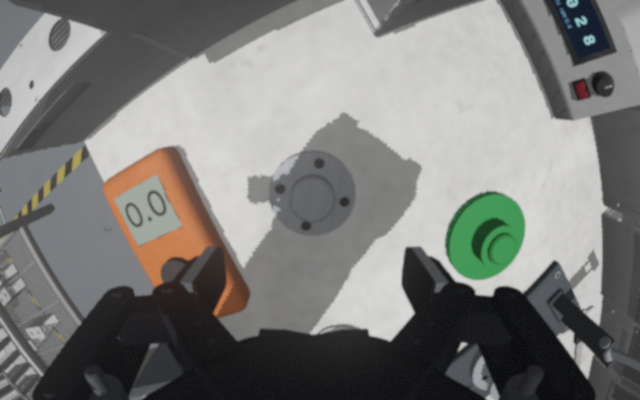

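Cap with four holes at (313,193), directly ahead of the jaws. The orange meter is off to the left, about 2–3 cm from the finger, so I'll pre-close a little and descend.

```bash
python3 -m creep '[[[0,0,0,0.06,-0.06,1,0.7],[0,0,0,0.06,-0.06,2,0.7],[0,0,0,0.06,-0.06,3,0.7],[0,0,0,0.06,-0.06,3.8,0.7],[0,0,0,0.06,-0.06,4.3,0.7],[0,0,0,0.06,-0.06,4.5,0.7],[0,0,0,0.06,-0.06,4.55,0.7],[0,0,0,0.06,-0.06,4.55,0.7],[0,0,0,0.06,-0.06,4.55,0.3],[0,0,0,0.06,-0.06,4.55,0.2],[0,0,0,0.06,-0.06,4.55,0.1],[0,0,0,0.06,-0.06,4.55,0.1],[0,0,0,0.06,-0.06,4.55,0.1],[0,0,0,0.06,-0.06,4.55,0.1]]]' 60
python3 -m creep '[[[0,0,0,0,0,-0.3,0.1],[0,0,0,0,0,-1,0.1],[0,0,0,0,0,-2.2,0.1],[0,0,0,0,0,-3.6,0.1],[0,0,0,0,0,-5,0.1],[0,0,0,0,0,-6.4,0.1],[0,0,0,0,0,-7.6,0.1],[0,0,0,0,0,-8.2,0.1],[0,0,0,0,0,-8.2,0.1]]]'
python3 - <<'E'
from h import *
p,r=tool(); print(p); go(.5484,.0172,.292,63.3)
E
```

```text
t: 16.6
position: [0.4128, 0.3331, 0.0885]
ee_rot: [179.9, -0.1, 63.3]
wrist_force: [-0.3, -0.8, 5.1]
finger_gap: 0.0359
t: 17.35
position: [0.4133, 0.3338, 0.2968]
ee_rot: [179.8, -0.4, 63.3]
wrist_force: [-0.3, 1.4, -1.8]
finger_gap: 0.0362
[0.41330987 0.33376604 0.29682309]
row [ 0.05 -0.08  0.   -8.89 10.51  0.18]
```

```bash
python3 -m creep '[[[0,0,0,-0.7,0.8,0,0.1],[0,0,0,-1.7,2,0,0.1],[0,0,0,-2.7,3.2,0,0.1],[0,0,0,-3.7,4.4,0,0.1],[0,0,0,-4.7,5.55,0,0.1],[0,0,0,-5.7,6.75,0,0.1],[0,0,0,-6.7,7.9,0,0.1],[0,0,0,-7.7,9.1,0,0.1],[0,0,0,-8.5,10.05,0,0.1],[0,0,0,-8.85,10.45,0.2,0.1],[0,0,0,-8.9,10.5,0.2,0.1],[0,0,0,-8.9,10.5,0.2,0.1],[0,0,0,-8.9,10.5,0.2,0.1],[0,0,0,-8.9,10.5,0.2,0.1]]]'
python3 -m creep '[[[0,0,0,0,0,0.8,0.1],[0,0,0,0,0,1.8,0.1],[0,0,0,0,0,2.8,0.1],[0,0,0,0,0,3.6,0.1],[0,0,0,0,0,4.1,0.1],[0,0,0,0,0,4.2,0.1],[0,0,0,0,0,4.2,0.1],[0,0,0,0,0,4.2,0.1],[0,0,0,0,0,4.2,0.1]]]'
python3 - <<'E'
from h import *
im,w=wcloud('w9.png'); p,r=tool(); print(p,r.as_euler('xyz',degrees=True),env.state()['wrist_force'])
z=p[2]-.0885
for lo,hi,rm in((z+.026,z+.037,.028),(z+.007,z+.017,.05)): print('cap',edge(w,p[:2],lo,hi,rm))
print('pulfl',edge(w,[.5484,.0172],.052,.064,.057))
go(.5484,.0172,.1685,63.3)
E
```

```text
t: 18.52
position: [0.5457, 0.0174, 0.2866]
ee_rot: [-179.9, -0.0, 63.4]
wrist_force: [1.3, -0.1, -0.5]
finger_gap: 0.0357
t: 19.27
position: [0.5472, 0.0164, 0.1832]
ee_rot: [179.9, -0.0, 63.4]
wrist_force: [-0.4, -0.2, -0.5]
finger_gap: 0.0358
[0.54720711 0.01625098 0.18318583] [ 1.79874347e+02 -4.85760894e-02  6.33391925e+01] [ 0.23105337 -0.01773281 -1.94446933]
cap (array([546.95,  15.76,  19.09]), 48, np.float64(0.1263))
cap (array([546.96,  15.49,  37.74]), 40, np.float64(0.1067))
pulfl (array([548.36,  17.59,  47.71]), 27, np.float64(0.058))
row [ 0.03 -0.01  0.01  0.05  0.02  0.59]
```

```bash
python3 -m creep '[[[0,0,0,0.085,0.02,0,0.1],[0,0,0,0.085,0.02,0.1,0.1],[0,0,0,0.085,0.02,0.2,0.1],[0,0,0,0.085,0.02,0.3,0.1],[0,0,0,0.085,0.02,0.4,0.1],[0,0,0,0.085,0.02,0.5,0.1],[0,0,0,0.085,0.02,0.57,0.1],[0,0,0,0.085,0.02,0.6,0.1],[0,0,0,0.085,0.02,0.6,0.1]]]'
python3 - <<'E'
from h import *
im,w=wcloud(); p,r=tool(); print(p,r.as_euler('xyz',degrees=True),env.state()['wrist_force'])
z=.080
for lo,hi,rm in((z+.026,z+.037,.028),(z+.007,z+.017,.05)): print('cap',edge(w,p[:2],lo,hi,rm))
E
```

```text
t: 20.07
position: [0.5476, 0.0176, 0.1684]
ee_rot: [180.0, 0.0, 63.3]
wrist_force: [-5.8, -0.3, 13.8]
finger_gap: 0.0358
[0.54762317 0.01763159 0.16841619] [1.79973401e+02 7.18848703e-03 6.33028101e+01] [-5.58821316 -0.32436043 12.85638952]
cap (array([547.33,  17.01,  19.02]), 48, np.float64(0.1115))
cap (array([547.16,  16.65,  37.81]), 40, np.float64(0.092))
```

Cap flange top at 92.0 mm and top at 111.5 mm, both the seated heights. Release, rise, and look for the hasp handle.

```bash
python3 -m creep '[[[0,0,0,0.02,0.03,-0.02,0.1],[0,0,0,0.02,0.03,-0.02,0.5],[0,0,0,0.02,0.03,-0.02,0.8],[0,0,0,0.02,0.03,-0.02,0.8],[0,0,0,0.02,0.03,-0.02,0.8],[0,0,0,0.02,0.03,-0.5,0.8],[0,0,0,0.02,0.03,-1.5,0.8],[0,0,0,0.02,0.03,-3,0.8],[0,0,0,0.02,0.03,-4.5,0.8],[0,0,0,0.02,0.03,-6,0.8],[0,0,0,0.02,0.03,-6.5,0.8],[0,0,0,0.02,0.03,-6.5,0.8],[0,0,0,0.02,0.03,-6.5,0.8]]]'
python3 - <<'E'
from h import *
im,w=wcloud('w10.png'); p,r=tool(); print(p,env.state()['wrist_force'])
c=[.5475,.017];z=.08
for lo,hi,rm in((z+.026,z+.037,.028),(z+.007,z+.017,.05)): print('cap',edge(w,c,lo,hi,rm))
print('pul',edge(w,[.5484,.0172],.052,.064,.057)); print('hub',edge(w,[.549,.0172],.018,.03,.07))
im,d,w=cloud('top'); save('top2.png',cv2.resize(im[80:240,230:400],None,fx=3.5,fy=3.5))
a=np.radians(18.3); ey=np.array([np.cos(a),np.sin(a)]); ex=np.array([np.sin(a),-np.cos(a)])
P=w.reshape(-1,3); P=P[np.isfinite(P).all(1)]; q=P-[.5487,.0168,0]; S=np.c_[q[:,:2]@ex,q[:,:2]@ey,q[:,2]]
k=(abs(S[:,0])<.06)&(S[:,1]>.08)&(S[:,1]<.3)&(S[:,2]>.13)&(S[:,2]<.36)
T=S[k]; print(len(T),T[np.argsort(-T[:,2])][::max(1,len(T)//25)].round(3))
E
```

```text
t: 21.2
position: [0.5491, 0.0177, 0.3299]
ee_rot: [179.9, -0.0, 63.3]
wrist_force: [0.2, 1.3, 0.5]
finger_gap: 0.0684
[0.54839999 0.01780498 0.32854082] [ 0.00700813 -0.32123769 -0.69682826]
cap (array([547.85,  16.97,  18.57]), 48, np.float64(0.1116))
cap (array([547.83,  16.63,  37.72]), 48, np.float64(0.092))
pul (array([548.34,  17.32,  47.77]), 36, np.float64(0.058))
hub (array([549.02,  16.44,  59.8 ]), 41, np.float64(0.024))
0 []
```

View pics/top2.png

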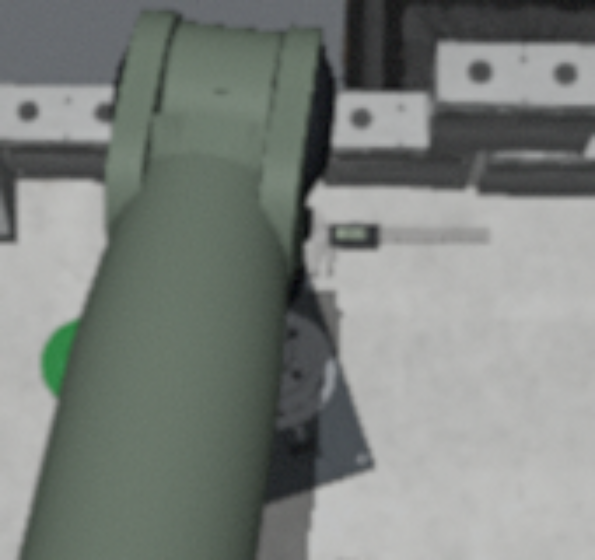

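The arm hides the hasp in this top view. I'll use the first top and scene frames (the hasp hasn't moved since) plus the wrist cloud.

```bash
python3 - <<'E'
from h import *
a=np.radians(18.3); ey=np.array([np.cos(a),np.sin(a)]); ex=np.array([np.sin(a),-np.cos(a)])
def S(w):
    P=w.reshape(-1,3); P=P[np.isfinite(P).all(1)]; q=P-[.5487,.0168,0]; return np.c_[q[:,:2]@ex,q[:,:2]@ey,q[:,2]]
for n,w in(('top',np.load('top0.npz')['w']),('scene',np.load('scene0.npz')['w']),('wrist',wcloud()[1])):
    s=S(w); k=(abs(s[:,0])<.04)&(s[:,1]>.05)&(s[:,1]<.3)&(s[:,2]>.145)&(s[:,2]<.36); t=s[k]
    print(n,len(t)); 
    for lo in np.arange(.15,.35,.02):
        b=t[(t[:,2]>=lo)&(t[:,2]<lo+.02)]
        if len(b): print(round(lo,2),len(b),'x',b[:,0].min().round(3),b[:,0].max().round(3),'y',np.percentile(b[:,1],[5,50,95]).round(3))
    # catch and hinge posts: fix the stand yaw
    for nm,k in(('catch',(abs(s[:,0])<.05)&(s[:,1]<-.07)&(s[:,1]>-.11)&(s[:,2]>.05)&(s[:,2]<.145)),('hinge',(abs(s[:,0])<.05)&(s[:,1]>.075)&(s[:,1]<.12)&(s[:,2]>.06)&(s[:,2]<.14))):
        if k.sum()>5: print(nm,k.sum(),s[k].mean(0).round(4),s[k].min(0).round(3),s[k].max(0).round(3))
E
```

```text
top 365
0.15 34 x -0.017 0.008 y [0.103 0.107 0.111]
0.17 30 x -0.017 0.008 y [0.11  0.113 0.117]
0.19 35 x -0.018 0.008 y [0.115 0.12  0.123]
0.21 39 x -0.018 0.008 y [0.122 0.126 0.13 ]
0.23 36 x -0.017 0.007 y [0.13  0.133 0.136]
0.25 43 x -0.018 0.007 y [0.136 0.139 0.146]
0.27 26 x -0.018 0.008 y [0.142 0.146 0.149]
0.29 24 x -0.018 0.007 y [0.15  0.153 0.156]
0.31 75 x -0.025 0.014 y [0.154 0.158 0.168]
0.33 17 x -0.024 0.013 y [0.155 0.161 0.164]
catch 54 [ 0.0009 -0.0866  0.1064] [-0.012 -0.093  0.05 ] [ 0.013 -0.078  0.141]
hinge 116 [-0.003   0.0929  0.1205] [-0.033  0.083  0.062] [0.025 0.105 0.139]
scene 435
0.15 49 x -0.012 0.013 y [0.102 0.107 0.111]
0.17 47 x -0.013 0.012 y [0.108 0.113 0.118]
0.19 52 x -0.013 0.012 y [0.113 0.119 0.126]
0.21 48 x -0.014 0.012 y [0.12  0.127 0.131]
0.23 51 x -0.014 0.012 y [0.129 0.132 0.138]
0.25 48 x -0.014 0.011 y [0.132 0.138 0.144]
0.27 27 x -0.015 0.011 y [0.138 0.147 0.151]
0.29 35 x -0.014 0.011 y [0.145 0.152 0.159]
0.31 66 x -0.02 0.018 y [0.151 0.155 0.16 ]
catch 208 [ 0.0055 -0.0902  0.0885] [-0.008 -0.098  0.05 ] [ 0.018 -0.077  0.138]
hinge 224 [0.     0.0907 0.1072] [-0.026  0.081  0.06 ] [0.03  0.107 0.14 ]
wrist 13309
0.15 462 x -0.017 0.01 y [0.104 0.107 0.11 ]
0.17 566 x -0.017 0.009 y [0.11  0.114 0.116]
0.19 720 x -0.017 0.009 y [0.117 0.12  0.123]
0.21 912 x -0.017 0.009 y [0.123 0.127 0.13 ]
0.23 1178 x -0.017 0.009 y [0.13  0.133 0.136]
0.25 1585 x -0.018 0.009 y [0.136 0.14  0.144]
0.27 1112 x -0.018 0.009 y [0.143 0.147 0.15 ]
0.29 1438 x -0.018 0.037 y [0.149 0.153 0.157]
0.31 3587 x -0.018 0.038 y [0.051 0.156 0.173]
0.33 993 x 0.03 0.04 y [0.05  0.053 0.056]
catch 882 [ 0.0003 -0.0801  0.0987] [-0.012 -0.092  0.05 ] [ 0.014 -0.074  0.14 ]
hinge 1365 [-0.0034  0.0941  0.1218] [-0.033  0.085  0.06 ] [0.026 0.106 0.14 ]
```

Stack is home on all layers. The hasp leans 18° past upright (about 1.885 rad). Handle at about (0.700, 0.072, 0.322), hinge (0.638, 0.050), stand y axis at 19.7°. I'll pinch the handle across its ends.

```bash
python3 -m creep '[[[0,0,1,0,0,-1,0.8],[0,0,2,0,0,-2.2,0.8],[0,0,3.4,0,0,-3.4,0.8],[0,0,4.8,0,0,-4.3,0.8],[0,0,6.2,0,0,-4.5,0.8],[0,0,7.6,0,0,-4.5,0.8],[0,0,8.72,0,0,-4.5,0.8],[0,0,8.72,0,0,-4.5,0.8],[0,0,8.72,0,0,-4.5,0.8]]]' 30
python3 - <<'E'
from h import *
go(.7001,.0717,.44,19.7); go(.7001,.0717,.374,19.7)
E
```

```text
t: 22.1
position: [0.5485, 0.0178, 0.4404]
ee_rot: [-179.9, 0.1, 19.9]
wrist_force: [0.2, 0.5, -0.6]
finger_gap: 0.068
row [-0.01  0.03  0.03  6.44  0.03  0.  ]
row [-0.01  0.03  0.03  6.44  0.03  2.64]
```

```bash
python3 -m creep '[[[0,0,0.03,1.4,0,0,0.8],[0,0,0.03,2.8,0,0,0.8],[0,0,0.03,4.2,0.03,0,0.8],[0,0,0.03,5.6,0.03,0,0.8],[0,0,0.03,6.4,0.03,0,0.8],[0,0,0.03,6.44,0.03,0,0.8],[0,0,0.03,6.44,0.03,0,0.8],[0,0,0.03,6.44,0.03,0,0.8]]]'
python3 - <<'E'
from h import *
im,w=wcloud('w11.png'); p,r=tool(); print(p,r.as_euler('xyz',degrees=True))
P=w.reshape(-1,3); P=P[np.isfinite(P).all(1)]
a=np.radians(19.7); ey=np.array([np.cos(a),np.sin(a)]); ex=np.array([np.sin(a),-np.cos(a)])
k=(abs(P[:,2]-.325)<.014)&(np.hypot(P[:,0]-.70,P[:,1]-.0717)<.05); q=P[k]; s=np.c_[(q[:,:2]-[.7001,.0717])@ex,(q[:,:2]-[.7001,.0717])@ey,q[:,2]]
print(len(s),'x',np.percentile(s[:,0],[2,50,98]),'y',np.percentile(s[:,1],[2,50,98]),'z',np.percentile(s[:,2],[2,50,98]))
go(.7001,.0717,.374,19.7)
E
```

```text
t: 22.77
position: [0.7001, 0.0712, 0.441]
ee_rot: [-180.0, 0.1, 19.6]
wrist_force: [0.0, -0.3, 0.4]
finger_gap: 0.0685
[0.69979577 0.07106201 0.44181299] [-1.79991396e+02  5.04574496e-02  1.95901057e+01]
1496 x [-0.01898363 -0.0001752   0.01867727] y [-0.00572094  0.00358801  0.00889381] z [0.32209272 0.32855113 0.33055575]
row [-0.    0.01 -0.02  0.02 -0.02  2.71]
```

View pics/w11.png

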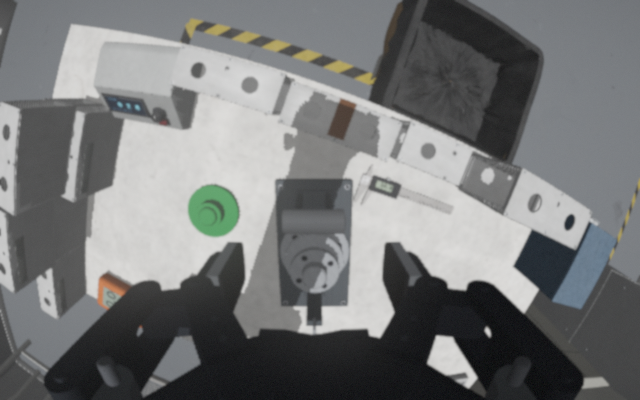

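Handle at (313,222), centred between the jaws, with its axis across them. Descend and pinch.

```bash
python3 -m creep '[[[0,0,0,0.06,-0.02,1,0.8],[0,0,0,0.06,-0.02,1.9,0.8],[0,0,0,0.06,-0.02,2.4,0.8],[0,0,0,0.06,-0.02,2.65,0.8],[0,0,0,0.06,-0.02,2.65,0.8],[0,0,0,0.06,-0.02,2.65,0.4],[0,0,0,0.06,-0.02,2.65,0.3],[0,0,0,0.06,-0.02,2.65,0.2],[0,0,0,0.06,-0.02,2.65,0.2],[0,0,0,0.06,-0.02,2.65,0.2],[0,0,0,0.06,-0.02,2.65,0.2]]]' 30
python3 - <<'E'
from h import *
p,r=tool(); print(p,env.state()['wrist_force'])
# arc rows (units) from theta0 with handle on the circle
t0=1.885; L=.213/.025
for t in np.r_[t0:0:-.13,0]: print(round(t,2),round(L*(np.cos(t0)-np.cos(t)),2),round(L*(np.sin(t0)-np.sin(t)),2))
E
```

```text
t: 23.73
position: [0.7025, 0.0725, 0.3775]
ee_rot: [179.9, -0.2, 19.6]
wrist_force: [1.5, 1.0, 5.9]
finger_gap: 0.0395
[0.70250622 0.07251202 0.37749241] [1.46607348 0.96420437 5.89504103]
1.88 0.0 0.0
1.76 -1.07 -0.27
1.62 -2.17 -0.4
1.49 -3.28 -0.39
1.36 -4.37 -0.24
1.23 -5.44 0.06
1.1 -6.46 0.49
0.97 -7.41 1.05
0.84 -8.29 1.73
0.71 -9.07 2.52
0.58 -9.74 3.4
0.45 -10.29 4.36
0.32 -10.71 5.38
0.19 -10.99 6.45
0.06 -11.14 7.55
0.0 -11.15 8.1
```

```bash
python3 -m creep '[[[0,0,0,-0.5,0,-0.14,0.2],[0,0,0,-1.07,0,-0.27,0.2],[0,0,0,-1.6,0,-0.34,0.2],[0,0,0,-2.17,0,-0.4,0.2],[0,0,0,-2.7,0,-0.4,0.2],[0,0,0,-3.28,0,-0.39,0.2],[0,0,0,-3.8,0,-0.33,0.2],[0,0,0,-4.37,0,-0.24,0.2],[0,0,0,-4.9,0,-0.1,0.2],[0,0,0,-5.44,0,0.06,0.2],[0,0,0,-5.95,0,0.27,0.2],[0,0,0,-6.46,0,0.49,0.2],[0,0,0,-6.95,0,0.76,0.2],[0,0,0,-7.41,0,1.05,0.2],[0,0,0,-7.41,0,1.05,0.2],[0,0,0,-7.41,0,1.05,0.2]]]'
python3 - <<'E'
from h import *
p,r=tool(); print(p,env.state()['wrist_force'],env.state()['finger_gap']); d=(p[:2]-[.6379,.0495])@[np.cos(np.radians(19.7)),np.sin(np.radians(19.7))]
print('rel hinge',d,p[2]-.055-.1195,'R',np.hypot(d,p[2]-.1745),'theta',np.arctan2(p[2]-.1745,-d)); go(.4374,-.0223,.1735,19.7)
E
```

```text
t: 25.07
position: [0.5263, 0.0091, 0.3502]
ee_rot: [179.8, 0.1, 19.5]
wrist_force: [-4.0, -4.2, 6.0]
finger_gap: 0.0394
[0.52634894 0.00914656 0.3502446 ] [-3.98104004 -4.23600616  5.96662589] 0.039370519456535066
rel hinge -0.11862498995254772 0.1757446044050821 R 0.21203314415142943 theta 0.9770568940649781
row [ 0.03  0.01 -0.04 -3.77 -0.02  7.07]
```

The hasp is following the arc (radius 212 mm, small forces). Second half.

```bash
python3 -m creep '[[[0,0,0,-0.46,0,0.33,0.2],[0,0,0,-0.88,0,0.68,0.2],[0,0,0,-1.28,0,1.07,0.2],[0,0,0,-1.66,0,1.47,0.2],[0,0,0,-2.0,0,1.9,0.2],[0,0,0,-2.33,0,2.35,0.2],[0,0,0,-2.62,0,2.82,0.2],[0,0,0,-2.88,0,3.31,0.2],[0,0,0,-3.1,0,3.82,0.2],[0,0,0,-3.3,0,4.33,0.2],[0,0,0,-3.46,0,4.86,0.2],[0,0,0,-3.58,0,5.4,0.2],[0,0,0,-3.67,0,5.95,0.2],[0,0,0,-3.73,0,6.5,0.2],[0,0,0,-3.74,0,6.8,0.2],[0,0,0,-3.74,0,7.05,0.2],[0,0,0,-3.74,0,7.1,0.2],[0,0,0,-3.74,0,7.1,0.2],[0,0,0,-3.74,0,7.1,0.2]]]'
python3 - <<'E'
from h import *
p,r=tool(); print(p,env.state()['wrist_force'],env.state()['finger_gap']); d=(p[:2]-[.6379,.0495])@[np.cos(np.radians(19.7)),np.sin(np.radians(19.7))]
print('theta',np.arctan2(p[2]-.1745,-d),np.hypot(d,p[2]-.1745))
im,w=wcloud(); P=w.reshape(-1,3); P=P[np.isfinite(P).all(1)]
a=np.radians(19.7); ey=np.array([np.cos(a),np.sin(a)]); ex=np.array([np.sin(a),-np.cos(a)])
q=P-[.5487,.0168,0]; S=np.c_[q[:,:2]@ex,q[:,:2]@ey,q[:,2]]
for y in(-.06,-.03,0,.03,.06): 
    b=S[(abs(S[:,0]+.001)<.008)&(abs(S[:,1]-y)<.008)&(S[:,2]<.18)]; print(y,len(b),np.median(b[:,2]).round(4) if len(b) else '')
E
```

```text
t: 26.65
position: [0.4386, -0.0224, 0.1716]
ee_rot: [179.8, 0.2, 19.5]
wrist_force: [-2.0, -6.3, -0.4]
finger_gap: 0.0394
[ 0.43862217 -0.02242866  0.17164142] [-1.95690661 -6.25205563 -0.43003321] 0.03943522371823707
theta -0.013491914000937933 0.21188030068507677
-0.06 1151 0.1238
-0.03 1760 0.1235
0 551 0.1232
0.03 0 
0.06 0
```

Nearly level (about 0.01 rad). A gentle press to the stop, then check.

```bash
python3 -m creep '[[[0,0,0,0,0,0.06,0.2],[0,0,0,0,0,0.1,0.2],[0,0,0,0,0,0.12,0.2],[0,0,0,0,0,0.12,0.2]]]'
python3 - <<'E'
from h import *
p,r=tool(); print(p,env.state()['wrist_force'])
E
```

```text
t: 27.03
position: [0.4387, -0.0224, 0.169]
ee_rot: [179.8, 0.2, 19.5]
wrist_force: [-3.4, -7.1, 1.3]
finger_gap: 0.0394
[ 0.43865929 -0.02243381  0.16896538] [-3.40896321 -7.12662175  1.30630545]
```

```bash
python3 -m creep '[[[0,0,0,0,0,0.06,0.2],[0,0,0,0,0,0.1,0.2],[0,0,0,0,0,0.12,0.2],[0,0,0,0,0,0.12,0.2]]]'
python3 - <<'E'
from h import *
im,w=wcloud(); P=w.reshape(-1,3); P=P[np.isfinite(P).all(1)]
a=np.radians(19.7); ey=np.array([np.cos(a),np.sin(a)]); ex=np.array([np.sin(a),-np.cos(a)])
q=P-[.5487,.0168,0]; S=np.c_[q[:,:2]@ex,q[:,:2]@ey,q[:,2]]
b=S[(abs(S[:,0]+.001)<.01)&(S[:,1]>-.07)&(S[:,1]<.04)&(abs(S[:,2]-.1235)<.006)]; print(len(b),np.polyfit(b[:,1],b[:,2],1))
E
```

```text
t: 27.37
position: [0.4387, -0.0224, 0.1683]
ee_rot: [179.7, 0.1, 19.5]
wrist_force: [-11.5, -4.2, 29.4]
finger_gap: 0.0392
8464 [0.00281191 0.12185714]
```

The stop is felt (29 N), and the strap is level at 121.9 mm with a slope of 0.003. Let go and retreat straight up.

```bash
python3 -m creep '[[[0,0,0,0,0,-0.08,0.2],[0,0,0,0,0,-0.08,0.2],[0,0,0,0,0,-0.08,0.5],[0,0,0,0,0,-0.08,0.7],[0,0,0,0,0,-0.08,0.7],[0,0,0,0,0,-0.08,0.7],[0,0,0,0,0,-0.5,0.7],[0,0,0,0,0,-1.5,0.7],[0,0,0,0,0,-3,0.7],[0,0,0,-1,0,-4.5,0.7],[0,0,0,-2,0,-6,0.7],[0,0,0,-2,0,-6,0.7],[0,0,0,-2,0,-6,0.7],[0,0,0,-2,0,-6,0.7]]]'
python3 - <<'E'
from h import *
im,w=wcloud('w12.png'); P=w.reshape(-1,3); P=P[np.isfinite(P).all(1)]; print(tool()[0],env.state()['wrist_force'])
a=np.radians(19.7); ey=np.array([np.cos(a),np.sin(a)]); ex=np.array([np.sin(a),-np.cos(a)])
q=P-[.5487,.0168,0]; S=np.c_[q[:,:2]@ex,q[:,:2]@ey,q[:,2]]
b=S[(abs(S[:,0]+.001)<.01)&(S[:,1]>-.07)&(S[:,1]<.07)&(abs(S[:,2]-.1235)<.008)]; print('strap',len(b),np.polyfit(b[:,1],b[:,2],1))
b=S[(abs(S[:,0])<.02)&(abs(S[:,1]+.118)<.009)&(S[:,2]>.1)]; print('handle top',np.percentile(b[:,2],97))
for n,lo,hi,rm in(('hub',.018,.03,.07),('pul',.052,.064,.057),('cap',.086,.098,.05)): print(n,edge(w,[.5485,.017],lo,hi,rm))
E
```

```text
t: 28.58
position: [0.3923, -0.0377, 0.3158]
ee_rot: [180.0, -0.1, 19.5]
wrist_force: [0.0, -0.1, -0.8]
finger_gap: 0.0599
[ 0.39204133 -0.03752705  0.31492914] [ 0.19770504 -0.04720104 -0.60702433]
strap 1889 [0.00065862 0.12191962]
handle top 0.12811055701035937
hub (array([548.97,  16.46,  59.7 ]), 37, np.float64(0.0239))
pul (array([547.96,  16.93,  47.83]), 29, np.float64(0.0579))
cap (array([546.41,  15.83,  37.31]), 34, np.float64(0.0919))
```

View pics/w12.png

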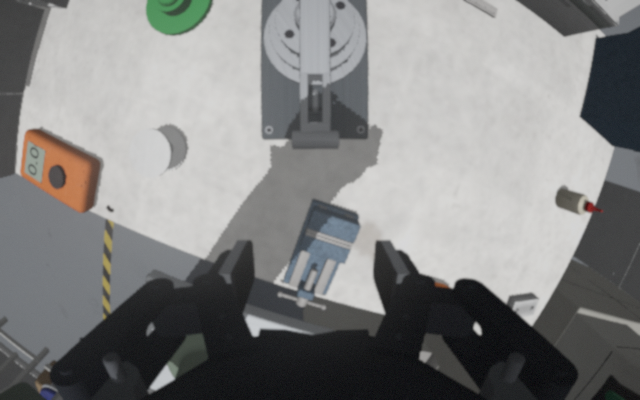

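The picture shows the hasp closed over the stack, with the catch loop through its slot at (316,95) and the handle at (316,141). The reel (155,150) and oiler (575,200) stand upright, and the gripper is free. Handing in.

```bash
python3 -m creep '[[[0,0,0,0,0,0,0.7],[0,0,0,0,0,0,0.7],[0,0,0,0,0,0,0.7]]]'; python3 -c "
from plant import env
print(env.sign_off())"
```

```text
t: 28.88
position: [0.3919, -0.0374, 0.3147]
ee_rot: [-179.9, 0.1, 19.6]
wrist_force: [-0.4, 1.0, -0.3]
finger_gap: 0.0597
the job is handed in; nothing more can be done
None
```

The hub, pulley and end cap are stacked on the stand's spigot in that order, and the hasp is closed over the catch and let go. I handed the job in at about 29 s; `sign_off` gives no verdict, so the result rests on my own checks.

- **Stack:** in the last wrist-camera measurement the flange tops stood at 23.9, 57.9 and 91.9 mm, against 24, 58 and 92 mm when seated. The pulley and cap axes read within about 3 mm of the hub's. I did not compute tilts directly.
- **Cap position:** its centre read about 1.5 mm different once the hasp was closed. The hasp partly hides it in that view, so this is probably a measuring error.
- **Hasp:** the strap is level at 121.9 mm with a slope below 0.001 rad, and the catch loop is through the slot. I pressed it onto its stop with about 29 N before releasing.
- **Stand axis:** my two estimates of the spigot position differed by about 1–1.5 mm, and the fixed scene camera by a few millimetres more. I relied on the wrist and top cameras.
- **Other things on the table:** I stayed clear of them, and in the last picture the reel and oil bottle stand upright. I did not re-measure the reel, oil bottle, caliper or screwdriver against their starting positions.

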